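# Roll the press roller to the creased line and chock it

### The job

Move the wooden block and the glass jar off the leather panel and stand them on the bench, then roll the metal press roller along the leather until it rests centred over the creased line, touching it only on its top and never gripping or lifting it. Then lay the block flat on the leather as a chock behind the roller, on the side it came from, with one end of the block facing the middle of the roller and within about a centimetre of it, without shoving the roller. Leave the jar upright on the bench, and do not disturb the other things lying about.

Things in the scene. Friction and masses are not known exactly. Their poses are not given: they have to be found in the camera images.
- panel: Pale tan leather panel, fixed flat on the bench, 360 x 200 mm, 4 mm thick. Origin at the centre of its underside; x along its 360 mm length (the roller's lane, roughly side to side in front of the robot), y across it, z up. Free bench for setting things down lies left and right of its ends; unlisted things stand only beyond x = 0.76, nearer than x = 0.36, or over 0.48 to a side.
- mark: Dark creased line, 5 mm wide, flat on the leather across the panel's full width (200 mm), in one half of the panel's length; the roller starts in the other half. It is flush and only a mark. Origin at its middle, on the leather; x along the lane (same direction as the panel's x), y along the line.
- roller_center (a point): Aluminium press roller: plain cylinder, 64 mm diameter, 130 mm long, about 0.6 kg, loose on the leather, axis square to the lane within 3 degrees, 190 to 230 mm from the line. The point is its centre, 36 mm above the bench (its top: 68 mm); y along its axis; x, z turn as it rolls (z up at the start). Rolls without slipping under a light press; coasts, slowing by about 0.4 m/s2.
- block_center (a point): Beech block, loose, 100 mm long (x), 46 mm wide (y), 50 mm high (z), about 0.16 kg, with a thin dark groove line along its top. The point is its centre. At the start it lies across the leather between roller and line, within about 20 degrees of square to the lane.
- jar_center (a point): Closed amber glass jar with a steel lid, 56 mm in diameter, 70 mm high, about 0.22 kg, loose, standing upright on the leather beside the block, between roller and line. The point is its centre, 35 mm above its foot; z up.
- spool_center (a point): Bystander: thread spool standing on the bench, 54 mm in diameter, 58 mm high; the point is its centre.
- tin_center (a point): Bystander: round white tin lying on the bench, 78 mm in diameter, 26 mm high; the point is its centre.
- weight_center (a point): Bystander: brass weight with a knob, 54 mm in diameter, 58 mm high; the point is half-way up.
- burnisher_center (a point): Bystander: dark turned wooden burnisher standing on end, 48 mm in diameter, 60 mm high; the point is half-way up.
Things that resemble listed ones, but are neither listed nor needed, are in the scene too. Leave any blue or turquoise look-alike of the part that bears jar_center alone. What is shaped like the part that bears roller_center but green or turquoise is not meant.

How it is judged:
By the outcome, as a careful person would: the job done as asked, in the order asked, and still so for the second after the job is handed in, with the robot touching nothing.
It also fails if it takes over 72 s, if anything falls off the work surface, if the arm or the gripper's body presses on something with over 40 N, if the wrist force passes 120 N, or if a joint passes its speed limit or range.

### The arm

A 6-joint arm with a two-finger parallel gripper is mounted at the origin on the work surface. World frame = base frame: x ahead of the robot, y to its left, z up, the work surface at z = 0. Lengths are in m, angles in rad, forces in N, time in s.
With the tool pointing down it reaches from about 0.225 to 0.875 m from the base axis. Payload 3.4 kg.
Tool frame: the origin (TCP) lies at the very end of the fingers, on their centre line; the grasp point (between the pads) lies 19 mm behind it (manip.grasp_offset is the distance from the TCP to the grasp point, in m); x points along the fingers, y is the direction in which the jaws open and shut, and the axes are right-handed (so a half turn about x gives the same grasp; the last joint's range is limited). The gripper opens to 85 mm and grips with 20 to 120 N. Pads are 22 mm wide; open, the fingers measure 114 mm over their backs; the gripper's body (76 mm by 85 mm) begins 54 mm behind the grasp point. The pads swing forward as they close: fully open they stand 13 mm farther back than shut.
Start: joints at [-1.396, 0.276, 1.505, -0, 1.361, -0.121], TCP at [0.168, -0.55, 0.231] pointing down, gripper open.
Joint ranges: [-2.89, 2.89], [-0.75, 2.08], [0.22, 2.7], [-1.18, 4.32], [0.11, 2.71], [-2.7, 2.7]. Speed limits (rad/s): [2.57, 2.57, 3.14, 3.14, 3.14, 3.14].

### API

Orientations are given as a unit quaternion [w, x, y, z].
In Python, from rig import manip gives the robot as it stands.
- The arm moves only by the tool step_arm, never from a script. Its argument "increments" is a list of rows, each an object with "grip": the opening, from 0 (shut) to 1 (fully open); "delta_pos": the shift along the world's x, y, z in m, a list of three; "twist": the turn about the world's z in degrees. A call has 1 to 10 rows; each row shifts and turns the commanded pose from where the row before left it; what a row does not reach is not made up. A row lasts 1/12 s, in which the tool goes at most 41.7 mm and 7.16 degrees, less where a joint would pass 70% of its speed; a pose out of reach is approached as far as the arm can. A call with a gripper value outside its range is refused whole. The fingers move at their own pace and stop on an object; "force" is the grip in N (left out, the last holds). Time passes only in rows, so rows that do not move let the fingers close. It gives the time, the measured TCP pose, the force and the opening at its end, in the units of the state.
- manip.get_state(): the state, without advancing time (a new reading comes with each control period).
- manip.get_image(name): name is "scene" or "top" or "wrist"; returns a dict with "img" (400x640x3 uint8, red, green, blue), "fx", "fy", "cx", "cy" (pixels), "rvec" (rotation vector, rad) and "tvec" (3), from world to camera coordinates, as OpenCV has them; the wrist camera has in their place "mount" (4x4, takes a point from camera to tool coordinates, whose origin is the TCP and whose axes are the tool frame's). Camera axes: x right, y down, z forward; pixel columns grow to the right and rows downward; lengths in m; the calibration is good to about 2 mm. A picture is of the moment at which its call begins: read the wrist's pose just before it. There is no depth.
- manip.sign_off(): hands the job in, once; it reports no verdict.
The state is a dict: "clock": time; "qpos": joint angles; "qd": joint speeds; "effort": joint torques, N m; "position": TCP position; "ee_rot": TCP orientation; "contact_force": force on the tool from outside, world axes, zero at the start; "moment": the same for the moment, N m; "width": finger opening in m.
Only numpy, scipy, OpenCV 4.12 (cv2) and the standard library are available. Lean on these libraries where they do the work, as an engineer would, in place of code of your own. Each camera call takes 0.05 s, during which the arm holds its last target. There are 200 camera calls.

## Working session

There is one attempt and no reset: what is moved stays moved. The work goes in short steps, Python scripts to look and compute and a tool call to move; the robot and the scene stay as the last step left them, time stands still between calls to the robot, and variables do not carry over. Pictures are saved under pics/ and viewed, about 8 in all and at most 12, crops included, and the job is handed in when it is done.

Besides the shell and the picture viewer there is one more tool, called after ">>>" as a command line: name --argument value ..., lists and objects as JSON in quotes. step_arm: Moves the arm, as the interface text tells. Its arguments: {"type":"object","properties":{"increments":{"type":"array"},"force":{"type":"number"}},"required":["increments"]}

```bash
mkdir -p pics; cat > h.py <<'E'
import numpy as np, cv2
from rig import manip
def save(n,f):
    d=manip.get_image(n); cv2.imwrite(f,d["img"][:,:,::-1]); np.save(f+'.npy',d,allow_pickle=True); return d
def load(f): return np.load(f+'.npy',allow_pickle=True).item()
def ray(d,u,v):
    if "mount" in d: raise ValueError
    R,_=cv2.Rodrigues(np.array(d["rvec"],float)); t=np.array(d["tvec"],float).ravel()
    c=-R.T@t; r=R.T@np.array([(u-d["cx"])/d["fx"],(v-d["cy"])/d["fy"],1.]); return c,r
def onz(d,u,v,z):
    c,r=ray(d,u,v); return c+r*(z-c[2])/r[2]
E
python3 - <<'E'
from h import *
for n in("top","scene"):
    d=save(n,f"pics/{n}1.png"); print(n,ray(d,320,200),d["fx"])
s=manip.get_state(); print(s)
E
```

```text
top (array([0.38808737, 0.00805377, 1.08657911]), array([ 0.0658288,  0.0040079, -0.9978322])) 376.51917249304813
scene (array([1.19875811, 0.33325981, 1.09955783]), array([-0.55839521, -0.24946246, -0.79128893])) 462.05565734741197
{'clock': 0.1, 'qpos': array([-1.39600723e+00,  2.76560739e-01,  1.50601659e+00,  1.12950499e-05,
        1.36070963e+00, -1.21008261e-01]), 'qd': array([-0.00097783, -0.00200963, -0.00397857, -0.00010335,  0.00078081,
       -0.00066472]), 'effort': array([ 1.44798109e-03, -4.17699587e+01, -2.46403438e+01, -2.54835913e-04,
        5.87085349e-03,  4.07934081e-06]), 'position': array([ 0.16752489, -0.54955767,  0.23050568]), 'ee_rot': array([-0.10359953, -0.6993749 , -0.10479736,  0.69939931]), 'contact_force': array([-0.0344321 , -0.39329467,  0.32280717]), 'moment': array([-0.03941903, -0.00103506, -0.01861276]), 'width': 0.08592530885523328}
```

View pics/top1.png

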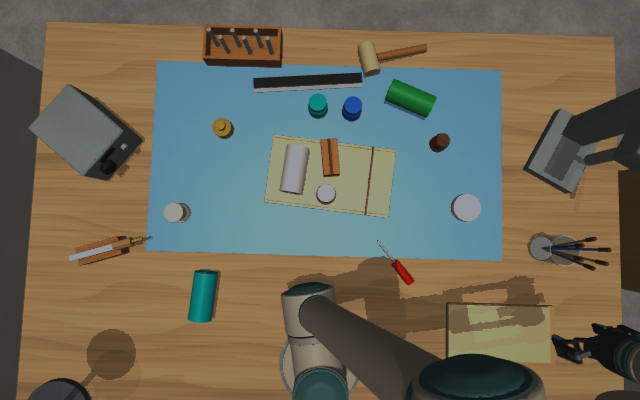

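View pics/scene1.png

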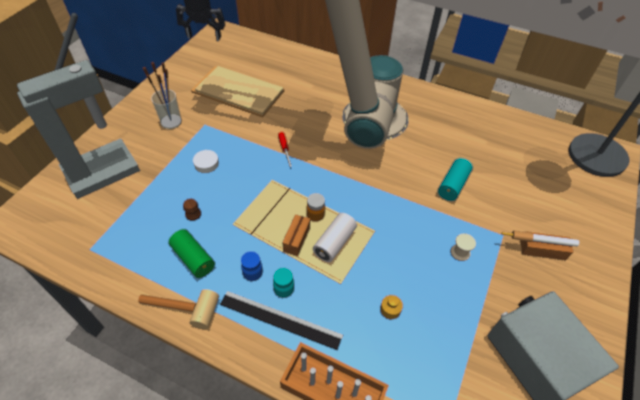

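Top view: panel at (330,176) with line (371,182), roller (295,169), block (330,157) and grey-lidded jar (326,194). Look-alikes: blue jar (352,107), turquoise jar (318,104), green roller (411,98), turquoise roller (202,296). I choose the ones on the leather, and check them in a close crop.

```bash
python3 - <<'E'
from h import *
a=cv2.imread("pics/top1.png")[125:225,255:405]; b=cv2.imread("pics/scene1.png")[175:285,225:385]
a=cv2.resize(a,None,fx=5,fy=5,interpolation=cv2.INTER_CUBIC)
cv2.imwrite("pics/c1.png",a)
d=load("pics/top1.png"); img=d["img"]; hsv=cv2.cvtColor(img,cv2.COLOR_RGB2HSV)
roi=np.zeros(img.shape[:2],np.uint8); roi[130:222,260:400]=255
ng=lambda m:cv2.bitwise_and(m,roi)
leather=ng(cv2.inRange(hsv,(15,40,110),(35,140,255)))
for u,v in((280,140),(320,145),(380,160),(380,195),(295,165),(330,157),(326,194),(371,182)): print(u,v,hsv[v,u])
E
```

```text
280 140 [ 31  60 153]
320 145 [ 24  76 127]
380 160 [ 31  60 153]
380 195 [ 31  52 153]
295 165 [115  10 158]
330 157 [ 11 161  79]
326 194 [116  11 159]
371 182 [ 31  53 153]
```

View pics/c1.png

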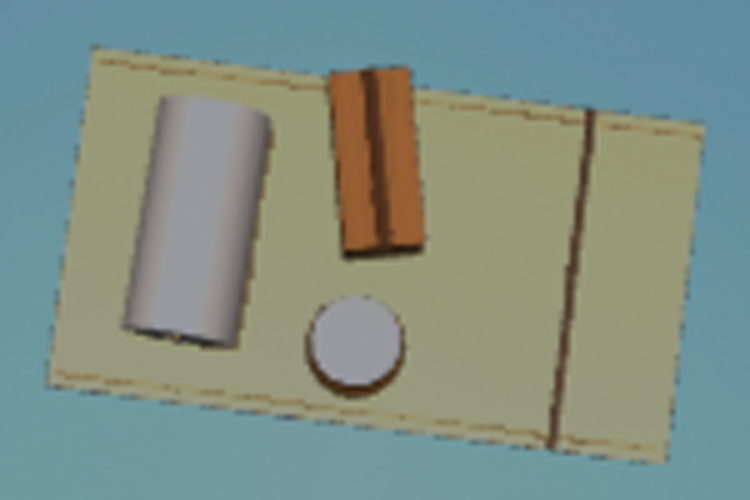

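The crop shows the grey roller, the orange beech block with a groove, the steel-lidded amber jar and the dark line at crop (590,110)–(550,447). It confirms the choice.

```bash
cat >> h.py <<'E'
def crop2px(x,y,s=5,ou=255,ov=125): return (x+.5)/s-.5+ou,(y+.5)/s-.5+ov
def masks(d,r=(130,222,260,400)):
    hsv=cv2.cvtColor(d["img"],cv2.COLOR_RGB2HSV); o={}
    for k,lo,hi in(("grey",(0,0,60),(179,35,255)),("block",(5,130,70),(18,255,255))):
        m=cv2.inRange(hsv,lo,hi); z=np.zeros_like(m); z[r[0]:r[1],r[2]:r[3]]=m[r[0]:r[1],r[2]:r[3]]
        z=cv2.morphologyEx(z,cv2.MORPH_CLOSE,np.ones((3,3)))
        cs=[c for c in cv2.findContours(z,0,cv2.CHAIN_APPROX_NONE)[0] if cv2.contourArea(c)>60]
        o[k]=sorted(cs,key=cv2.contourArea)[::-1]
    return o
E
python3 - <<'E'
from h import *
np.set_printoptions(precision=4,suppress=True)
d=load("pics/top1.png")
P=lambda pts,z:np.array([onz(d,*crop2px(*p),z)[:2] for p in pts])
c=P([(94,47),(704,124),(666,463),(47,387)],.004); print("panel",c,c.mean(0),[np.linalg.norm(c[i]-c[i-1]) for i in range(4)])
l=P([(590,110),(550,447)],.004); print("line",l,l.mean(0))
ex=c[0]+c[3]-c[1]-c[2]; ex/=np.linalg.norm(ex); print("lane dir(+y)",ex, np.degrees(np.arctan2(-ex[0],ex[1])))
b=P([(330,72),(410,67),(424,247),(345,250)],.054); print("block",b.mean(0),[np.linalg.norm(b[i]-b[i-1]) for i in range(4)],b[0]+b[1]-b[2]-b[3])
print("jar",P([(357,340)],.074))
r=P([(160,95),(270,110),(237,347),(125,328)],.036); print("roller",r.mean(0),[np.linalg.norm(r[i]-r[i-1]) for i in range(4)],r[0]+r[1]-r[2]-r[3],(r.mean(0)-l.mean(0))@ex)
for k,cs in masks(d).items():
    for q in cs:
        rc=cv2.minAreaRect(q); print(k,rc,[onz(d,*rc[0],z)[:2] for z in(.036,.054,.074)])
for n,(u,v),z in(("spool",(176,212),.058),("tin",(466,207),.026),("weight",(222,128),.058),("burn",(440,142),.06),("gjar",(318,104),.07),("bjar",(352,107),.07),("groll",(411,98),.06),("troll",(202,296),.06),("screw",(390,255),0)): print(n,onz(d,u,v,z))
E
```

```text
panel [[ 0.6488  0.1535]
 [ 0.6127 -0.2029]
 [ 0.4152 -0.1835]
 [ 0.4495  0.1735]] [ 0.5316 -0.0149] [np.float64(0.2003816124542991), np.float64(0.35816212456866636), np.float64(0.19849421156497352), np.float64(0.3587088127329359)]
line [[ 0.6192 -0.1365]
 [ 0.4226 -0.1168]] [ 0.5209 -0.1266]
lane dir(+y) [0.0982 0.9952] -5.634914060499833
block [ 0.5781 -0.0124] [np.float64(0.10000127067313523), np.float64(0.044574822923209134), np.float64(0.10107526339495719), np.float64(0.04366540345668032)] [0.2   0.021]
jar [[ 0.4753 -0.0035]]
roller [0.5443 0.0872] [np.float64(0.13356269971675422), np.float64(0.06279388284310257), np.float64(0.13554876836622054), np.float64(0.06370490668358249)] [ 0.2674 -0.0299] 0.21504231935779883
grey ((293.93243408203125, 168.40541076660156), (22.358261108398438, 48.49769973754883), 9.462322235107422) [array([0.5445, 0.088 ]), array([0.5418, 0.0866]), array([0.5388, 0.0851])]
grey ((325.5, 192.5), (17.0, 17.0), 90.0) [array([ 0.4788, -0.0026]), array([ 0.4773, -0.0024]), array([ 0.4756, -0.0022])]
block ((329.7131042480469, 156.34426879882812), (35.03733444213867, 16.20589828491211), 84.80557250976562) [array([ 0.5814, -0.0118]), array([ 0.5781, -0.0115]), array([ 0.5744, -0.0111])]
spool [0.4127 0.4047 0.058 ]
tin [ 0.4492 -0.3995  0.026 ]
weight [0.649  0.2895 0.058 ]
burn [ 0.625  -0.3148  0.06  ]
gjar [0.72   0.0247 0.07  ]
bjar [ 0.714  -0.0691  0.07  ]
groll [ 0.7471 -0.2335  0.06  ]
troll [0.1892 0.3221 0.06  ]
screw [ 0.3074 -0.1921  0.    ]
```

>>> step_arm --increments '[{"grip": 1,"delta_pos": [0.019,0.034,0],"twist": 0.8},{"grip": 1,"delta_pos": [0.019,0.034,0],"twist": 0.8},{"grip": 1,"delta_pos": [0.019,0.034,0],"twist": 0.8},{"grip": 1,"delta_pos": [0.019,0.034,0],"twist": 0.8},{"grip": 1,"delta_pos": [0.019,0.034,0],"twist": 0.8},{"grip": 1,"delta_pos": [0.019,0.034,0],"twist": 0.8},{"grip": 1,"delta_pos": [0.019,0.034,0],"twist": 0.8},{"grip": 1,"delta_pos": [0.019,0.034,0],"twist": 0.8},{"grip": 1,"delta_pos": [0.019,0.034,0],"twist": 0.8},{"grip": 1,"delta_pos": [0.019,0.034,0],"twist": 0.8}]' --force 30

```text
clock: 0.93
position: [0.3578, -0.2081, 0.2312]
ee_rot: [-0.153, -0.69, -0.153, 0.69]
contact_force: [0.6, -0.0, -0.7]
width: 0.0852
```

>>> step_arm --increments '[{"grip": 0.9,"delta_pos": [0.0196,0.0342,0],"twist": 0},{"grip": 0.9,"delta_pos": [0.0196,0.0342,0],"twist": 0},{"grip": 0.9,"delta_pos": [0.0196,0.0342,0],"twist": 0},{"grip": 0.9,"delta_pos": [0.0196,0.0342,0],"twist": 0},{"grip": 0.9,"delta_pos": [0.0196,0.0342,0],"twist": 0},{"grip": 0.9,"delta_pos": [0.0196,0.0342,0],"twist": 0},{"grip": 0.9,"delta_pos": [0,0,-0.02],"twist": 0},{"grip": 0.9,"delta_pos": [0,0,0],"twist": 0}]'

```text
clock: 1.6
position: [0.4737, -0.0025, 0.2085]
ee_rot: [-0.154, -0.688, -0.155, 0.692]
contact_force: [-1.3, -0.2, -0.9]
width: 0.0769
```

```bash
cat >> h.py <<'E'
from scipy.spatial.transform import Rotation
def wsave(f):
    s=manip.get_state(); d=save("wrist",f); d["s"]=s; np.save(f+'.npy',d,allow_pickle=True); return d
def wonz(d,u,v,z):
    s=d["s"]; M=np.array(d["mount"]); q=s["ee_rot"]; R=Rotation.from_quat([q[1],q[2],q[3],q[0]]).as_matrix()
    c=R@M[:3,3]+s["position"]; r=R@M[:3,:3]@np.array([(u-d["cx"])/d["fx"],(v-d["cy"])/d["fy"],1.])
    return c+r*(z-c[2])/r[2]
E
python3 - <<'E'
from h import *
d=wsave("pics/w1.png"); print(d["s"]["position"],d["s"]["contact_force"],d["mount"])
E
```

```text
[ 0.47373377 -0.00254142  0.2084556 ] [-1.25847107 -0.20057099 -0.93542014] [[ 2.72905423e-04 -2.64622305e-01  9.64352094e-01 -1.41591589e-01]
 [ 9.99998666e-01  1.62496829e-03  1.62905018e-04 -3.08525125e-05]
 [-1.61014987e-03  9.64350764e-01  2.64622395e-01 -6.64990149e-02]
 [ 0.00000000e+00  0.00000000e+00  0.00000000e+00  1.00000000e+00]]
```

View pics/w1.png

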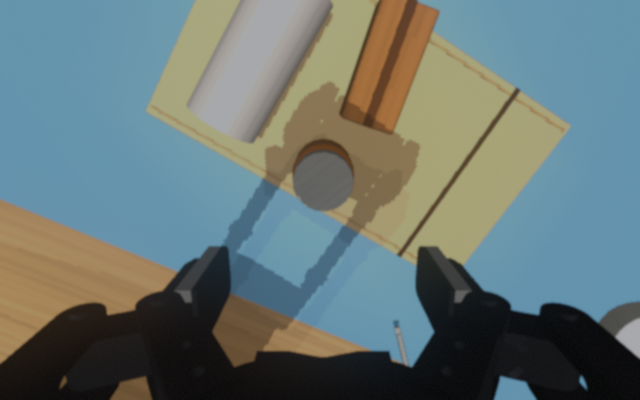

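The wrist view shows the lid at (323,181), the block's near end at (343,117)–(393,133) and the line from (517,91) to (401,254).

```bash
python3 - <<'E'
from h import *
np.set_printoptions(precision=4,suppress=True)
d=load("pics/w1.png")
print("lid",wonz(d,323,181,.074)); 
l=[wonz(d,517,91,.004),wonz(d,401,254,.004)];print("line",l,(l[0]+l[1])/2)
print("blockend",wonz(d,343,117,.054),wonz(d,393,133,.054))
print(manip.get_state()["position"])
E
```

```text
lid [ 0.4753 -0.0016  0.074 ]
line [array([ 0.6165, -0.1359,  0.004 ]), array([ 0.4236, -0.1179,  0.004 ])] [ 0.52   -0.1269  0.004 ]
blockend [0.5267 0.0046 0.054 ] [ 0.5328 -0.0385  0.054 ]
[ 0.4735 -0.0038  0.2095]
```

>>> step_arm --increments '[{"grip": 0.9,"delta_pos": [0.0015,0.001,-0.035],"twist": 0},{"grip": 0.9,"delta_pos": [0,0,-0.035],"twist": 0},{"grip": 0.9,"delta_pos": [0,0,-0.035],"twist": 0},{"grip": 0.9,"delta_pos": [0,0,-0.03],"twist": 0},{"grip": 0.9,"delta_pos": [0,0,-0.03],"twist": 0},{"grip": 0.9,"delta_pos": [0,0,-0.02],"twist": 0},{"grip": 0.4,"delta_pos": [0,0,0],"twist": 0},{"grip": 0.4,"delta_pos": [0,0,0],"twist": 0},{"grip": 0.4,"delta_pos": [0,0,0],"twist": 0},{"grip": 0.4,"delta_pos": [0,0,0],"twist": 0}]' --force 35

```text
clock: 2.48
position: [0.478, -0.0046, 0.0279]
ee_rot: [0.153, 0.692, 0.152, -0.689]
contact_force: [0.5, 0.2, -1.7]
width: 0.054
```

>>> step_arm --increments '[{"grip": 0.4,"delta_pos": [0,0,0],"twist": 0},{"grip": 0.4,"delta_pos": [0,0,0],"twist": 0},{"grip": 0.4,"delta_pos": [0,0,0.015],"twist": 0},{"grip": 0.4,"delta_pos": [0,0,0.025],"twist": 0},{"grip": 0.4,"delta_pos": [0,0,0.025],"twist": 0}]'

```text
clock: 2.9
position: [0.476, -0.0037, 0.092]
ee_rot: [-0.153, -0.69, -0.153, 0.691]
contact_force: [1.6, -0.4, -1.9]
width: 0.0541
```

>>> step_arm --increments '[{"grip": 0.4,"delta_pos": [0,-0.02,0],"twist": 0},{"grip": 0.4,"delta_pos": [0.001,-0.036,0],"twist": 0},{"grip": 0.4,"delta_pos": [0.001,-0.036,0],"twist": 0},{"grip": 0.4,"delta_pos": [0.001,-0.036,0],"twist": 0},{"grip": 0.4,"delta_pos": [0.001,-0.036,0],"twist": 0},{"grip": 0.4,"delta_pos": [0.001,-0.036,0],"twist": 0},{"grip": 0.4,"delta_pos": [0.001,-0.036,0],"twist": 0},{"grip": 0.4,"delta_pos": [0.001,-0.03,0],"twist": 0},{"grip": 0.4,"delta_pos": [0,-0.02,0],"twist": 0},{"grip": 0.4,"delta_pos": [0,0,0],"twist": 0}]'

```text
clock: 3.73
position: [0.4847, -0.295, 0.092]
ee_rot: [0.153, 0.691, 0.15, -0.69]
contact_force: [0.6, 0.6, -2.1]
width: 0.0543
```

>>> step_arm --increments '[{"grip": 0.4,"delta_pos": [0,0,-0.025],"twist": 0},{"grip": 0.4,"delta_pos": [0,0,-0.025],"twist": 0},{"grip": 0.4,"delta_pos": [0,0,-0.01],"twist": 0},{"grip": 0.4,"delta_pos": [0,0,-0.004],"twist": 0},{"grip": 0.4,"delta_pos": [0,0,-0.002],"twist": 0},{"grip": 0.4,"delta_pos": [0,0,0],"twist": 0}]'

```text
clock: 4.23
position: [0.4843, -0.2898, 0.0258]
ee_rot: [0.153, 0.691, 0.153, -0.69]
contact_force: [1.3, -0.1, -1.6]
width: 0.0543
```

>>> step_arm --increments '[{"grip": 0.4,"delta_pos": [0,0,-0.0015],"twist": 0},{"grip": 0.4,"delta_pos": [0,0,-0.0015],"twist": 0},{"grip": 0.4,"delta_pos": [0,0,0],"twist": 0}]'

```text
clock: 4.48
position: [0.4841, -0.29, 0.023]
ee_rot: [0.153, 0.691, 0.152, -0.69]
contact_force: [-1.2, 0.2, -1.6]
width: 0.0538
```

>>> step_arm --increments '[{"grip": 0.4,"delta_pos": [0,0,-0.0007],"twist": 0},{"grip": 0.9,"delta_pos": [0,0,0],"twist": 0},{"grip": 0.9,"delta_pos": [0,0,0],"twist": 0},{"grip": 0.9,"delta_pos": [0,0,0],"twist": 0},{"grip": 0.9,"delta_pos": [0,0,0.01],"twist": 0},{"grip": 0.9,"delta_pos": [0,0,0.035],"twist": 0},{"grip": 0.9,"delta_pos": [0,0,0.035],"twist": 0},{"grip": 0.8,"delta_pos": [0.0,0.005,0.035],"twist": -3},{"grip": 0.8,"delta_pos": [0.01,0.036,0.01],"twist": -4},{"grip": 0.8,"delta_pos": [0.012,0.036,0],"twist": -6}]'

```text
clock: 5.32
position: [0.508, -0.2149, 0.1517]
ee_rot: [0.073, 0.706, 0.069, -0.701]
contact_force: [0.3, -0.1, -0.5]
width: 0.0685
```

>>> step_arm --increments '[{"grip": 0.8,"delta_pos": [0.012,0.0335,0],"twist": -2},{"grip": 0.8,"delta_pos": [0.012,0.0335,0],"twist": -2},{"grip": 0.8,"delta_pos": [0.012,0.0335,0],"twist": -2},{"grip": 0.8,"delta_pos": [0.012,0.0335,0],"twist": 0},{"grip": 0.8,"delta_pos": [0.012,0.0335,0],"twist": 0},{"grip": 0.8,"delta_pos": [0.011,0.0335,0],"twist": 0},{"grip": 0.8,"delta_pos": [0,0,-0.01],"twist": 0},{"grip": 0.8,"delta_pos": [0,0,0],"twist": 0}]'

```text
clock: 5.98
position: [0.5761, -0.01, 0.136]
ee_rot: [-0.038, -0.705, -0.038, 0.707]
contact_force: [-0.7, -1.0, -0.1]
width: 0.0687
```

```bash
python3 - <<'E'
from h import *
np.set_printoptions(precision=4,suppress=True)
d=wsave("pics/w2.png"); print(d["s"]["position"],d["s"]["ee_rot"])
m=masks(d,(0,250,0,640))
for k in m:
  for q in m[k][:2]:
    rc=cv2.minAreaRect(q); bx=cv2.boxPoints(rc); print(k,rc)
    if k=="block":
        w=np.array([wonz(d,*p,.054)[:2] for p in bx]); print(w,w.mean(0))
s=[manip.get_state()["position"] for _ in range(3)]; print(s)
E
```

```text
[ 0.5761 -0.01    0.136 ] [-0.038  -0.7054 -0.038   0.7067]
grey ((186.35125732421875, 193.40936279296875), (99.11383819580078, 121.23649597167969), 5.587243556976318)
block ((323.5, 186.5), (125.0, 69.0), 90.0)
[[ 0.6245  0.0162]
 [ 0.6292 -0.0265]
 [ 0.5457 -0.0379]
 [ 0.5405  0.0091]] [ 0.585  -0.0098]
[array([ 0.5759, -0.0113,  0.1363]), array([ 0.5759, -0.0113,  0.1363]), array([ 0.5759, -0.0113,  0.1363])]
```

View pics/w2.png

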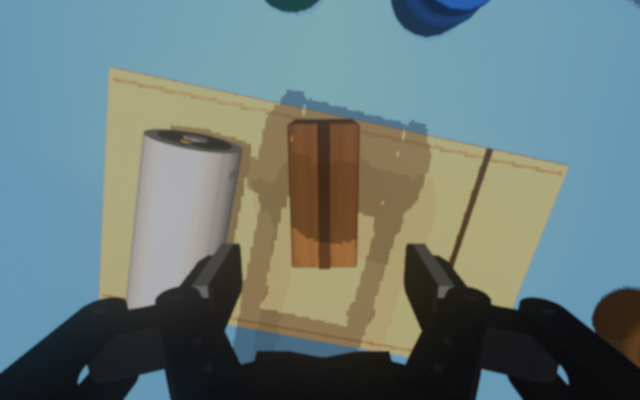

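The wrist view shows the block square between the fingers, its top spanning about (290–358, 122–268), with the roller clear at left.

>>> step_arm --increments '[{"grip": 0.8,"delta_pos": [0.002,0,-0.035],"twist": 0},{"grip": 0.8,"delta_pos": [0,0,-0.035],"twist": 0},{"grip": 0.8,"delta_pos": [0,0,-0.03],"twist": 0},{"grip": 0.8,"delta_pos": [0,0,-0.02],"twist": 0},{"grip": 0.35,"delta_pos": [0,0,0],"twist": 0},{"grip": 0.35,"delta_pos": [0,0,0],"twist": 0},{"grip": 0.35,"delta_pos": [0,0,0],"twist": 0},{"grip": 0.35,"delta_pos": [0,0,0],"twist": 0},{"grip": 0.35,"delta_pos": [0,0,0],"twist": 0},{"grip": 0.35,"delta_pos": [0,0,0],"twist": 0}]' --force 35

```text
clock: 6.87
position: [0.5795, -0.0121, 0.0179]
ee_rot: [0.037, 0.707, 0.036, -0.705]
contact_force: [0.2, -0.3, -0.7]
width: 0.0456
```

>>> step_arm --increments '[{"grip": 0.35,"delta_pos": [0,0,0.015],"twist": 0},{"grip": 0.35,"delta_pos": [0,0,0.035],"twist": 0},{"grip": 0.35,"delta_pos": [0,0,0.035],"twist": 0},{"grip": 0.35,"delta_pos": [0,0,0.015],"twist": 0},{"grip": 0.35,"delta_pos": [0,0,0],"twist": 0}]'

```text
clock: 7.28
position: [0.582, -0.0122, 0.1218]
ee_rot: [0.038, 0.71, 0.036, -0.703]
contact_force: [0.7, -0.4, -1.0]
width: 0.0456
```

>>> step_arm --increments '[{"grip": 0.35,"delta_pos": [-0.0055,0.0256,0],"twist": 7.1},{"grip": 0.35,"delta_pos": [-0.0055,0.0256,0],"twist": 7.1},{"grip": 0.35,"delta_pos": [-0.0055,0.0256,0],"twist": 7.1},{"grip": 0.35,"delta_pos": [-0.0055,0.0256,0],"twist": 7.1},{"grip": 0.35,"delta_pos": [-0.0055,0.0256,0],"twist": 7.1},{"grip": 0.35,"delta_pos": [-0.0055,0.0256,0],"twist": 7.1},{"grip": 0.35,"delta_pos": [-0.0055,0.0256,0],"twist": 7.1},{"grip": 0.35,"delta_pos": [-0.0055,0.0256,0],"twist": 7.1},{"grip": 0.35,"delta_pos": [-0.0055,0.0256,0],"twist": 7.1},{"grip": 0.35,"delta_pos": [-0.0055,0.0256,0],"twist": 7.1}]'

```text
clock: 8.12
position: [0.5223, 0.2451, 0.1154]
ee_rot: [-0.441, -0.552, -0.442, 0.553]
contact_force: [0.4, 0.4, -2.1]
width: 0.0456
```

>>> step_arm --increments '[{"grip": 0.35,"delta_pos": [-0.0055,0.0256,0],"twist": 7.1},{"grip": 0.35,"delta_pos": [0,0,0],"twist": 0},{"grip": 0.35,"delta_pos": [0,0,-0.035],"twist": 0},{"grip": 0.35,"delta_pos": [0,0,-0.035],"twist": 0},{"grip": 0.35,"delta_pos": [0,0,-0.02],"twist": 0},{"grip": 0.35,"delta_pos": [0,0,-0.009],"twist": 0},{"grip": 0.35,"delta_pos": [0,0,-0.003],"twist": 0},{"grip": 0.35,"delta_pos": [0,0,-0.002],"twist": 0},{"grip": 0.35,"delta_pos": [0,0,0],"twist": 0}]'

```text
clock: 8.87
position: [0.5192, 0.2699, 0.0133]
ee_rot: [0.474, 0.526, 0.473, -0.525]
contact_force: [-0.1, -0.4, -0.9]
width: 0.0456
```

>>> step_arm --increments '[{"grip": 0.35,"delta_pos": [0,0,-0.0005],"twist": 0},{"grip": 0.85,"delta_pos": [0,0,0],"twist": 0},{"grip": 0.85,"delta_pos": [0,0,0],"twist": 0},{"grip": 0.85,"delta_pos": [0,0,0],"twist": 0},{"grip": 0.85,"delta_pos": [0,0,0.02],"twist": 0},{"grip": 0.85,"delta_pos": [0,0,0.035],"twist": 0},{"grip": 0.85,"delta_pos": [0,0,0.035],"twist": 0},{"grip": 0,"delta_pos": [0.004,-0.024,0.02],"twist": 0},{"grip": 0,"delta_pos": [0.005,-0.036,0],"twist": 0},{"grip": 0,"delta_pos": [0.005,-0.036,0],"twist": 0}]'

```text
clock: 9.7
position: [0.5338, 0.1738, 0.1249]
ee_rot: [0.475, 0.526, 0.473, -0.523]
contact_force: [-0.3, -1.2, -0.9]
width: 0.0368
```

>>> step_arm --increments '[{"grip": 0,"delta_pos": [0.006,-0.036,0],"twist": 0},{"grip": 0,"delta_pos": [0.006,-0.036,0],"twist": 0},{"grip": 0,"delta_pos": [0,-0.006,-0.03],"twist": 0},{"grip": 0,"delta_pos": [0,0,-0.005],"twist": 0},{"grip": 0,"delta_pos": [0,0,0],"twist": 0}]'

```text
clock: 10.12
position: [0.5422, 0.0954, 0.0856]
ee_rot: [-0.472, -0.524, -0.474, 0.527]
contact_force: [-0.3, 0.3, -0.4]
width: -0.0002
```

>>> step_arm --increments '[{"grip": 0,"delta_pos": [0,0,-0.014],"twist": 0},{"grip": 0,"delta_pos": [0,0,-0.001],"twist": 0},{"grip": 0,"delta_pos": [0,0,0],"twist": 0}]'

```text
clock: 10.37
position: [0.5437, 0.097, 0.0723]
ee_rot: [-0.474, -0.525, -0.474, 0.525]
contact_force: [0.2, 0.9, -0.4]
width: 0.0002
```

>>> step_arm --increments '[{"grip": 0,"delta_pos": [0,0,-0.001],"twist": 0},{"grip": 0,"delta_pos": [0,0,-0.0005],"twist": 0},{"grip": 0,"delta_pos": [0,0,0],"twist": 0}]'

```text
clock: 10.62
position: [0.5445, 0.0963, 0.0713]
ee_rot: [0.474, 0.525, 0.473, -0.525]
contact_force: [-0.1, 0.2, 0.2]
width: -0.0001
```

>>> step_arm --increments '[{"grip": 0,"delta_pos": [0,0,-0.001],"twist": 0},{"grip": 0,"delta_pos": [0,0,-0.0005],"twist": 0},{"grip": 0,"delta_pos": [0,0,0],"twist": 0}]'

```text
clock: 10.87
position: [0.5442, 0.0958, 0.0692]
ee_rot: [0.473, 0.525, 0.473, -0.525]
contact_force: [0.2, -0.5, 0.3]
width: 0.0001
```

>>> step_arm --increments '[{"grip": 0,"delta_pos": [0,0,-0.001],"twist": 0},{"grip": 0,"delta_pos": [0,0,0],"twist": 0}]'

```text
clock: 11.03
position: [0.5443, 0.0957, 0.0681]
ee_rot: [0.473, 0.525, 0.473, -0.525]
contact_force: [-0.2, 0.4, 0.7]
width: 0.0002
```

>>> step_arm --increments '[{"grip": 0,"delta_pos": [0,0,-0.001],"twist": 0},{"grip": 0,"delta_pos": [0,0,0],"twist": 0}]'

```text
clock: 11.2
position: [0.5443, 0.0958, 0.0679]
ee_rot: [0.473, 0.525, 0.473, -0.525]
contact_force: [-1.4, -0.2, 5.4]
width: 0.0
```

>>> step_arm --increments '[{"grip": 0,"delta_pos": [-0.0006,-0.006,0],"twist": 0},{"grip": 0,"delta_pos": [-0.0012,-0.012,0],"twist": 0},{"grip": 0,"delta_pos": [-0.0012,-0.012,0],"twist": 0},{"grip": 0,"delta_pos": [-0.001,-0.01,0.008],"twist": 0},{"grip": 0,"delta_pos": [0.0,0,0.03],"twist": 0},{"grip": 0,"delta_pos": [0.004,0.035,0.02],"twist": 0},{"grip": 0,"delta_pos": [0.002,0.02,0.0],"twist": 0},{"grip": 0,"delta_pos": [0,0,0],"twist": 0},{"grip": 0,"delta_pos": [0,0,0],"twist": 0}]'

```text
clock: 11.95
position: [0.5463, 0.1111, 0.1256]
ee_rot: [0.474, 0.525, 0.474, -0.525]
contact_force: [0.2, -0.5, 0.2]
width: -0.0
```

```bash
python3 - <<'E'
from h import *
np.set_printoptions(precision=4,suppress=True)
d=wsave("pics/w3.png"); print(d["s"]["position"])
t=save("top","pics/top2.png")
E
```

```text
[0.5463 0.1111 0.1256]
```

View pics/w3.png

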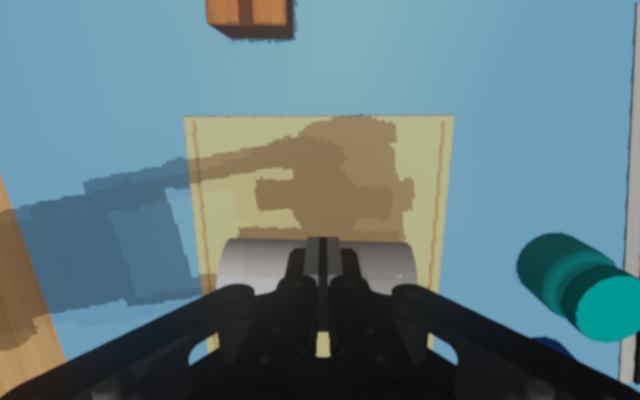

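The wrist view shows image-up as +y: roller's far edge at row ≈239, columns 222–413, with the fingers over its middle and the block end at (250,20). I'll measure the roller from the far tangent edge automatically.

```bash
cat >> h.py <<'E'
EX=np.array([.0982,.9952]); EP=np.array([.9952,-.0982]); SL=-.0751
def edge(d,u,v,side=1,z=.036,r=.032):
    "lane coord and lateral coord of roller axis from a silhouette pixel on its +lane (side=1) or -lane side"
    a=wonz(d,u,v,z); b=wonz(d,u,v,z+.05); w=a-b; ws=w[:2]@EX; sin=.05/np.hypot(ws,.05)
    return a[:2]@EX-side*r/sin, a[:2]@EP
def roller(d,cols,top=60):
    "first row from the top where leather/bench turns grey, per column"
    hsv=cv2.cvtColor(d["img"],cv2.COLOR_RGB2HSV); g=cv2.morphologyEx(cv2.inRange(hsv,(0,0,60),(179,40,255)),cv2.MORPH_OPEN,np.ones((5,5)))
    out=[]
    for u in cols:
        v=np.flatnonzero(g[top:,u]); 
        if len(v): out.append((u,v[0]+top-.5)+edge(d,u,v[0]+top-.5))
    return np.array(out)
E
python3 - <<'E'
from h import *
np.set_printoptions(precision=4,suppress=True)
d=load("pics/w3.png"); r=roller(d,[235,250,265,280,370,385,400],150); print(r)
print("to go",r[:,2].mean()-SL, np.degrees(np.polyfit(r[:,3],r[:,2],1)[0]))
d=load("pics/top2.png")
for q in masks(d)["grey"]: print(cv2.minAreaRect(q))
E
```

```text
[[235.     238.5      0.1015   0.4709]
 [250.     239.5      0.1007   0.4814]
 [265.     239.5      0.1007   0.4919]
 [280.     240.5      0.0998   0.5024]
 [370.     242.5      0.0981   0.5659]
 [385.     242.5      0.0981   0.5764]
 [400.     242.5      0.098    0.587 ]]
to go 0.17465561602750074 -1.6875388277638632
((308.9735107421875, 170.915771484375), (22.355655670166016, 48.81906509399414), 9.090276718139648)
```

>>> step_arm --increments '[{"grip": 0,"delta_pos": [-0.003,-0.03,0],"twist": 0},{"grip": 0,"delta_pos": [-0.002,-0.027,-0.02],"twist": 0},{"grip": 0,"delta_pos": [0,0,-0.025],"twist": 0},{"grip": 0,"delta_pos": [0,0,-0.01],"twist": 0},{"grip": 0,"delta_pos": [0,0,0],"twist": 0}]'

```text
clock: 12.47
position: [0.5396, 0.0528, 0.0686]
ee_rot: [-0.472, -0.525, -0.474, 0.527]
contact_force: [1.1, 0.0, -0.3]
width: -0.0001
```

>>> step_arm --increments '[{"grip": 0,"delta_pos": [0,0,-0.002],"twist": 0},{"grip": 0,"delta_pos": [0,0,-0.001],"twist": 0},{"grip": 0,"delta_pos": [0,0,0],"twist": 0}]'

```text
clock: 12.72
position: [0.541, 0.0539, 0.0677]
ee_rot: [-0.473, -0.525, -0.474, 0.525]
contact_force: [-1.7, 0.5, 3.6]
width: 0.0002
```

>>> step_arm --increments '[{"grip": 0,"delta_pos": [-0.0006,-0.006,0],"twist": 0},{"grip": 0,"delta_pos": [-0.0012,-0.012,0],"twist": 0},{"grip": 0,"delta_pos": [-0.0012,-0.012,0],"twist": 0},{"grip": 0,"delta_pos": [-0.001,-0.01,0.008],"twist": 0},{"grip": 0,"delta_pos": [0.0,0,0.03],"twist": 0},{"grip": 0,"delta_pos": [0.004,0.035,0.02],"twist": 0},{"grip": 0,"delta_pos": [0.002,0.02,0.0],"twist": 0},{"grip": 0,"delta_pos": [0,0,0],"twist": 0},{"grip": 0,"delta_pos": [0,0,0],"twist": 0}]'

```text
clock: 13.47
position: [0.5434, 0.0693, 0.1256]
ee_rot: [0.474, 0.525, 0.474, -0.525]
contact_force: [0.2, -0.4, -0.3]
width: 0.0005
```

```bash
cat >> h.py <<'E'
def report(i):
    np.set_printoptions(precision=4,suppress=True)
    d=wsave(f"pics/w{i}.png"); t=save("top",f"pics/t{i}.png")
    print("pos",d["s"]["position"],"F",d["s"]["contact_force"])
    r=roller(d,[235,250,265,280,365,380,395],150); print("wrist s,togo,yaw",r[:,2].mean(),r[:,2].mean()-SL,np.degrees(np.polyfit(r[:,3],r[:,2],1)[0]))
    for q in masks(t)["grey"]:
        c=cv2.minAreaRect(q); p=onz(t,*c[0],.036)[:2]; print("top",c,p,p@EX-SL,p@EP)
E
python3 -c "
from h import *
t=load('pics/top1.png')
for q in masks(t)['grey']:
    c=cv2.minAreaRect(q);p=onz(t,*c[0],.036)[:2];print('t1',p@EX-SL,p@EP)
report(4)"
```

```text
t1 0.2160992354486554 0.5332458000182289
t1 0.11957309879670769 0.47679618222379594
pos [0.5434 0.0693 0.1256] F [ 0.1792 -0.3669 -0.2801]
wrist s,togo,yaw 0.054809787181962395 0.1299097871819624 -1.8168222612578242
top ((327.57708740234375, 174.79214477539062), (20.150482177734375, 51.27862548828125), 3.6522226333618164) [ 0.5289 -0.0071] 0.11995636869901517 0.5270682147074439
```

>>> step_arm --increments '[{"grip": 0,"delta_pos": [-0.0035,-0.03,0],"twist": 0},{"grip": 0,"delta_pos": [-0.003,-0.029,-0.02],"twist": 0},{"grip": 0,"delta_pos": [0,0,-0.025],"twist": 0},{"grip": 0,"delta_pos": [0,0,-0.01],"twist": 0},{"grip": 0,"delta_pos": [0,0,-0.002],"twist": 0},{"grip": 0,"delta_pos": [0,0,-0.001],"twist": 0},{"grip": 0,"delta_pos": [0,0,0],"twist": 0}]'

```text
clock: 14.15
position: [0.5348, 0.0099, 0.0677]
ee_rot: [-0.472, -0.525, -0.474, 0.526]
contact_force: [-4.9, 0.9, 8.6]
width: -0.0001
```

>>> step_arm --increments '[{"grip": 0,"delta_pos": [-0.0006,-0.006,0],"twist": 0},{"grip": 0,"delta_pos": [-0.0012,-0.012,0],"twist": 0},{"grip": 0,"delta_pos": [-0.0012,-0.012,0],"twist": 0},{"grip": 0,"delta_pos": [-0.001,-0.01,0.008],"twist": 0},{"grip": 0,"delta_pos": [0.0,0,0.03],"twist": 0},{"grip": 0,"delta_pos": [0.004,0.035,0.02],"twist": 0},{"grip": 0,"delta_pos": [0.002,0.02,0.0],"twist": 0},{"grip": 0,"delta_pos": [0,0,0],"twist": 0},{"grip": 0,"delta_pos": [0,0,0],"twist": 0},{"grip": 0,"delta_pos": [0,0,0],"twist": 0}]'

```text
clock: 14.98
position: [0.5383, 0.0243, 0.1247]
ee_rot: [-0.473, -0.525, -0.474, 0.526]
contact_force: [-0.2, 0.2, 0.1]
width: -0.0
```

```bash
python3 -c "
from h import *
report(5)"
```

```text
pos [0.5383 0.0243 0.1247] F [-0.1629  0.1655  0.0664]
wrist s,togo,yaw 0.010671649494242052 0.08577164949424206 -1.8671766978820021
top ((348.16015625, 176.59902954101562), (6.329192638397217, 47.22171401977539), 8.530765533447266) [ 0.5253 -0.065 ] 0.06197217724687722 0.5291895585648305
top ((331.6552429199219, 177.29830932617188), (6.526979923248291, 42.0297966003418), 8.530765533447266) [ 0.5221 -0.0187] 0.10771999368892185 0.5214607179193504
```

>>> step_arm --increments '[{"grip": 0,"delta_pos": [-0.003,-0.03,0],"twist": 0},{"grip": 0,"delta_pos": [-0.003,-0.028,-0.02],"twist": 0},{"grip": 0,"delta_pos": [0,0,-0.025],"twist": 0},{"grip": 0,"delta_pos": [0,0,-0.01],"twist": 0},{"grip": 0,"delta_pos": [0,0,-0.002],"twist": 0},{"grip": 0,"delta_pos": [0,0,-0.0007],"twist": 0},{"grip": 0,"delta_pos": [0,0,0],"twist": 0}]'

```text
clock: 15.67
position: [0.531, -0.0331, 0.0679]
ee_rot: [-0.472, -0.525, -0.474, 0.526]
contact_force: [-3.4, 0.7, 6.6]
width: -0.0001
```

>>> step_arm --increments '[{"grip": 0,"delta_pos": [-0.0006,-0.006,0],"twist": 0},{"grip": 0,"delta_pos": [-0.0012,-0.012,0],"twist": 0},{"grip": 0,"delta_pos": [-0.0012,-0.012,0],"twist": 0},{"grip": 0,"delta_pos": [-0.001,-0.01,0.008],"twist": 0},{"grip": 0,"delta_pos": [0.0,0,0.03],"twist": 0},{"grip": 0,"delta_pos": [0.004,0.035,0.02],"twist": 0},{"grip": 0,"delta_pos": [0.002,0.02,0.0],"twist": 0},{"grip": 0,"delta_pos": [0,0,0],"twist": 0},{"grip": 0,"delta_pos": [0,0,0],"twist": 0},{"grip": 0,"delta_pos": [0,0,0],"twist": 0}]'

```text
clock: 16.5
position: [0.5345, -0.0186, 0.1252]
ee_rot: [-0.473, -0.525, -0.474, 0.525]
contact_force: [-0.2, -0.4, 0.4]
width: -0.0001
```

```bash
python3 -c "
from h import *
report(6)"
```

```text
pos [ 0.5345 -0.0186  0.1252] F [-0.1572 -0.3703  0.3859]
wrist s,togo,yaw -0.03099158351316553 0.04410841648683447 -1.8726290001299013
top ((350.8899841308594, 181.26998901367188), (15.414929389953613, 41.29503631591797), 8.13010311126709) [ 0.5123 -0.073 ] 0.05279692783988284 0.5170445470833991
```

>>> step_arm --increments '[{"grip": 0,"delta_pos": [-0.003,-0.03,0],"twist": 0},{"grip": 0,"delta_pos": [-0.003,-0.025,-0.02],"twist": 0},{"grip": 0,"delta_pos": [0,0,-0.025],"twist": 0},{"grip": 0,"delta_pos": [0,0,-0.01],"twist": 0},{"grip": 0,"delta_pos": [0,0,-0.002],"twist": 0},{"grip": 0,"delta_pos": [0,0,-0.0007],"twist": 0},{"grip": 0,"delta_pos": [0,0,0],"twist": 0}]'

```text
clock: 17.18
position: [0.527, -0.073, 0.0678]
ee_rot: [-0.472, -0.525, -0.474, 0.526]
contact_force: [-2.7, 0.1, 4.6]
width: 0.0004
```

>>> step_arm --increments '[{"grip": 0,"delta_pos": [-0.0003,-0.003,0],"twist": 0},{"grip": 0,"delta_pos": [-0.0006,-0.006,0],"twist": 0},{"grip": 0,"delta_pos": [-0.0006,-0.006,0],"twist": 0},{"grip": 0,"delta_pos": [-0.0006,-0.006,0],"twist": 0},{"grip": 0,"delta_pos": [-0.0006,-0.006,0],"twist": 0},{"grip": 0,"delta_pos": [-0.0006,-0.006,0],"twist": 0},{"grip": 0,"delta_pos": [-0.0003,-0.003,0],"twist": 0},{"grip": 0,"delta_pos": [-0.0002,-0.002,0],"twist": 0},{"grip": 0,"delta_pos": [0,0,0],"twist": 0},{"grip": 0,"delta_pos": [0,0,0],"twist": 0}]'

```text
clock: 18.02
position: [0.5242, -0.1111, 0.0678]
ee_rot: [-0.473, -0.525, -0.474, 0.526]
contact_force: [-4.1, -0.2, 6.2]
width: -0.0002
```

>>> step_arm --increments '[{"grip": 0,"delta_pos": [0.0,0,0.008],"twist": 0},{"grip": 0,"delta_pos": [0.0,0,0.03],"twist": 0},{"grip": 0,"delta_pos": [0.003,0.03,0.02],"twist": 0},{"grip": 0,"delta_pos": [0.001,0.01,0.0],"twist": 0},{"grip": 0,"delta_pos": [0,0,0],"twist": 0},{"grip": 0,"delta_pos": [0,0,0],"twist": 0}]'

```text
clock: 18.52
position: [0.5289, -0.0708, 0.1254]
ee_rot: [-0.474, -0.525, -0.474, 0.525]
contact_force: [0.7, -0.8, -0.1]
width: 0.0001
```

```bash
python3 -c "
from h import *
report(7)"
```

```text
pos [ 0.5289 -0.0708  0.1254] F [ 0.737  -0.757  -0.1319]
wrist s,togo,yaw -0.05049004639431791 0.02460995360568209 -1.6604183059327426
top ((360.33001708984375, 186.6899871826172), (22.06173324584961, 32.668338775634766), 8.130102157592773) [ 0.4978 -0.0997] 0.0247280905730718 0.5051667949571265
```

>>> step_arm --increments '[{"grip": 0,"delta_pos": [-0.0026,-0.0228,0],"twist": 0},{"grip": 0,"delta_pos": [0,0,-0.03],"twist": 0},{"grip": 0,"delta_pos": [0,0,-0.02],"twist": 0},{"grip": 0,"delta_pos": [0,0,-0.006],"twist": 0},{"grip": 0,"delta_pos": [0,0,-0.001],"twist": 0},{"grip": 0,"delta_pos": [0,0,-0.0009],"twist": 0},{"grip": 0,"delta_pos": [0,0,0],"twist": 0}]'

```text
clock: 19.2
position: [0.524, -0.0943, 0.0679]
ee_rot: [-0.472, -0.524, -0.475, 0.527]
contact_force: [-4.7, 0.3, 8.1]
width: 0.0002
```

>>> step_arm --increments '[{"grip": 0,"delta_pos": [-0.0003,-0.003,0],"twist": 0},{"grip": 0,"delta_pos": [-0.0006,-0.006,0],"twist": 0},{"grip": 0,"delta_pos": [-0.0006,-0.006,0],"twist": 0},{"grip": 0,"delta_pos": [-0.0006,-0.006,0],"twist": 0},{"grip": 0,"delta_pos": [-0.0006,-0.006,0],"twist": 0},{"grip": 0,"delta_pos": [-0.0005,-0.005,0],"twist": 0},{"grip": 0,"delta_pos": [-0.0003,-0.003,0],"twist": 0},{"grip": 0,"delta_pos": [-0.0002,-0.002,0],"twist": 0},{"grip": 0,"delta_pos": [0,0,0],"twist": 0},{"grip": 0,"delta_pos": [0,0,0],"twist": 0}]'

```text
clock: 20.03
position: [0.5217, -0.1313, 0.0676]
ee_rot: [-0.473, -0.525, -0.474, 0.526]
contact_force: [-4.4, 0.1, 3.9]
width: -0.0002
```

>>> step_arm --increments '[{"grip": 0,"delta_pos": [0.0,0,0.008],"twist": 0},{"grip": 0,"delta_pos": [0.0,0,0.03],"twist": 0},{"grip": 0,"delta_pos": [-0.002,-0.02,0.03],"twist": 0},{"grip": 0,"delta_pos": [-0.004,-0.04,0.03],"twist": 0},{"grip": 0,"delta_pos": [-0.003,-0.03,0.0],"twist": 0},{"grip": 0,"delta_pos": [0,0,0],"twist": 0},{"grip": 0,"delta_pos": [0,0,0],"twist": 0}]'

```text
clock: 20.62
position: [0.5151, -0.2156, 0.1614]
ee_rot: [0.473, 0.526, 0.472, -0.525]
contact_force: [0.3, -0.2, -0.8]
width: 0.0001
```

```bash
python3 -c "
from h import *
report(8)"
```

```text
pos [ 0.5151 -0.2156  0.1614] F [ 0.2604 -0.1886 -0.7966]
wrist s,togo,yaw -0.2693841929540256 -0.1942841929540256 58.907936105093825
top ((367.8500061035156, 180.0500030517578), (22.627416610717773, 48.79037094116211), 8.130102157592773) [ 0.517  -0.1205] 0.0059856823562299405 0.5263856345105503
```

View pics/w8.png

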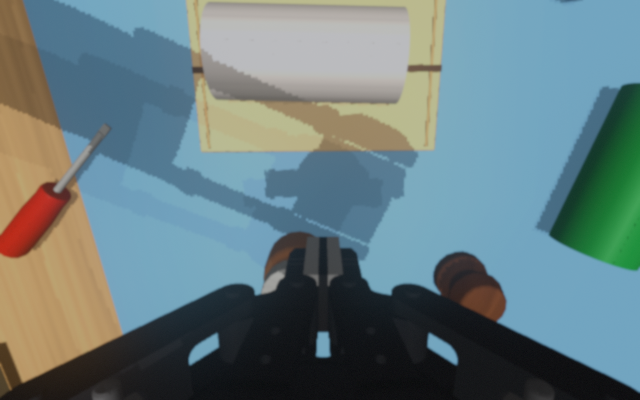

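The wrist view shows the whole roller at (205–408, 3–102), with line stubs at (197,70) and (425,68). It is nearly there. I'll compute both silhouettes against the line.

```bash
python3 - <<'E'
from h import *
np.set_printoptions(precision=4,suppress=True)
d=load("pics/w8.png"); hsv=cv2.cvtColor(d["img"],cv2.COLOR_RGB2HSV)
g=cv2.morphologyEx(cv2.inRange(hsv,(0,0,60),(179,40,255)),cv2.MORPH_OPEN,np.ones((3,3)))
for u in(230,260,290,320,350,380):
    v=np.flatnonzero(g[:130,u]); a=edge(d,u,v[0]-.5,1); b=edge(d,u,v[-1]+.5,-1); print(u,v[0],v[-1],a,b)
v=cv2.cvtColor(d["img"],cv2.COLOR_RGB2GRAY)
for u in(196,414,420,426,432):
    r=60+np.argmin(v[60:80,u]); p=wonz(d,u,r,.004)[:2]; print("line",u,r,p@EX,p@EP)
E
```

```text
230 3 98 (np.float64(-0.06670792548842837), np.float64(0.47138456745315005)) (np.float64(-0.06491807249557685), np.float64(0.46659982847307846))
260 3 99 (np.float64(-0.06682446365541696), np.float64(0.4918317019935989)) (np.float64(-0.06576062382336745), np.float64(0.4884277131940191))
290 4 100 (np.float64(-0.06753955529295853), np.float64(0.51226640110674)) (np.float64(-0.06660436447520898), np.float64(0.5102946922875183))
320 5 100 (np.float64(-0.06825606931272749), np.float64(0.5327353259962035)) (np.float64(-0.06674378105004392), np.float64(0.5322067638091857))
350 6 101 (np.float64(-0.06897401026924571), np.float64(0.5532385627204307)) (np.float64(-0.06758893026205703), np.float64(0.5541363445138744))
380 6 102 (np.float64(-0.06909134013299488), np.float64(0.5737535315526937)) (np.float64(-0.06843527395874774), np.float64(0.5761052789602229))
line 196 70 -0.07473371461159764 0.433052855722528
line 414 68 -0.07430361688895501 0.6074221004932612
line 420 67 -0.07357883706409532 0.6121727599083837
line 426 68 -0.0743630689234134 0.617024313858493
line 432 67 -0.07363820047500164 0.6217688192428907
```

>>> step_arm --increments '[{"grip": 0,"delta_pos": [0.0015,0.034,0],"twist": 0},{"grip": 0,"delta_pos": [0.0015,0.034,0],"twist": 0},{"grip": 0,"delta_pos": [0.0015,0.035,-0.02],"twist": 0},{"grip": 0,"delta_pos": [0,0,-0.035],"twist": 0},{"grip": 0,"delta_pos": [0,0,-0.03],"twist": 0},{"grip": 0,"delta_pos": [0,0,-0.01],"twist": 0},{"grip": 0,"delta_pos": [0,0,-0.001],"twist": 0},{"grip": 0,"delta_pos": [0,0,0],"twist": 0},{"grip": 0,"delta_pos": [0,0,0],"twist": 0}]'

```text
clock: 21.47
position: [0.5169, -0.1093, 0.0673]
ee_rot: [-0.473, -0.524, -0.475, 0.525]
contact_force: [-7.7, 3.2, 23.1]
width: 0.0002
```

>>> step_arm --increments '[{"grip": 0,"delta_pos": [0,0,0.0008],"twist": 0},{"grip": 0,"delta_pos": [0,0,0.0006],"twist": 0},{"grip": 0,"delta_pos": [0,0,0],"twist": 0}]'

```text
clock: 21.72
position: [0.5168, -0.1096, 0.0675]
ee_rot: [-0.472, -0.524, -0.475, 0.526]
contact_force: [-6.2, 2.5, 14.0]
width: 0.0
```

>>> step_arm --increments '[{"grip": 0,"delta_pos": [-0.0002,-0.002,0.0004],"twist": 0},{"grip": 0,"delta_pos": [-0.0004,-0.004,0],"twist": 0},{"grip": 0,"delta_pos": [-0.0004,-0.004,0],"twist": 0},{"grip": 0,"delta_pos": [-0.0002,-0.002,0],"twist": 0},{"grip": 0,"delta_pos": [-0.0001,-0.0013,0],"twist": 0},{"grip": 0,"delta_pos": [0,0,0],"twist": 0},{"grip": 0,"delta_pos": [0,0,0],"twist": 0}]'

```text
clock: 22.3
position: [0.515, -0.1233, 0.0678]
ee_rot: [-0.472, -0.524, -0.475, 0.526]
contact_force: [-6.3, 1.1, 13.7]
width: 0.0002
```

>>> step_arm --increments '[{"grip": 0,"delta_pos": [0.0,0,0.008],"twist": 0},{"grip": 0,"delta_pos": [0.0,0,0.03],"twist": 0},{"grip": 0,"delta_pos": [-0.001,-0.02,0.03],"twist": 0},{"grip": 0,"delta_pos": [-0.002,-0.035,0.03],"twist": 0},{"grip": 0,"delta_pos": [-0.002,-0.035,0.0],"twist": 0},{"grip": 0,"delta_pos": [0,0,0],"twist": 0},{"grip": 0,"delta_pos": [0,0,0],"twist": 0}]'

```text
clock: 22.88
position: [0.513, -0.212, 0.162]
ee_rot: [0.473, 0.526, 0.473, -0.526]
contact_force: [-0.9, 1.0, -1.4]
width: -0.0
```

```bash
cat > m.py <<'E'
from h import *
import sys
np.set_printoptions(precision=4,suppress=True)
i=sys.argv[1]; d=wsave(f"pics/w{i}.png"); t=save("top",f"pics/t{i}.png"); hsv=cv2.cvtColor(d["img"],cv2.COLOR_RGB2HSV); print(d["s"]["position"])
g=cv2.morphologyEx(cv2.inRange(hsv,(0,0,60),(179,40,255)),cv2.MORPH_OPEN,np.ones((3,3)))
A=[]
for u in range(225,395,10):
    v=np.flatnonzero(g[:135,u]); A.append(edge(d,u,v[0]-.5,1)+edge(d,u,v[-1]+.5,-1)+(v[0],v[-1]))
A=np.array(A); print(A.mean(0),A[0,4:],A[-1,4:])
v=cv2.cvtColor(d["img"],cv2.COLOR_RGB2GRAY)
for u in(196,420,426,432):
    r=50+np.argmin(v[50:100,u]); p=wonz(d,u,r,.004)[:2]; print("line",u,r,p@EX,p@EP)
h=np.flatnonzero(g[60]); h=h[(h>150)&(h<450)]; print("lat ends",wonz(d,h[0],60,.045)[:2]@EP,wonz(d,h[-1],60,.045)[:2]@EP)
for q in masks(t)["grey"]:
    c=cv2.minAreaRect(q); p=onz(t,*c[0],.036)[:2]; print("top",c,p,p@EX-SL,p@EP)
E
python3 m.py 9
```

```text
[ 0.513 -0.212  0.162]
[ -0.0757   0.5196  -0.0745   0.5184  23.1176 115.7647] [ 21. 114.] [ 25. 118.]
line 196 73 -0.07352701639255182 0.4298470440655733
line 420 72 -0.0738501165992339 0.6098755092541578
line 426 72 -0.07387914637330308 0.6146974724772006
line 432 72 -0.07390817672127514 0.6195195310278433
lat ends 0.4514641308715712 0.5931047826637373
top ((370.79217529296875, 180.2188262939453), (22.59719467163086, 48.06230926513672), 8.530765533447266) [ 0.5168 -0.1287] -0.0022603859736516213 0.5269394998382229
```

```bash
python3 - <<'E'
from h import *
np.set_printoptions(precision=4,suppress=True)
for f in("pics/top1.png","pics/t9.png"):
    d=load(f); g=cv2.cvtColor(d["img"],cv2.COLOR_RGB2GRAY).astype(float); o=[]
    for v in (list(range(149,213,3)) if 'top1' in f else [149,150,151,152,153,207,208,209,210,211]):
        r=g[v,358:384]; w=np.clip(np.median(r)-15-r,0,None)
        if w.sum()>0:
            u=358+(w*np.arange(26)).sum()/w.sum(); p=onz(d,u,v,.004)[:2]; o.append((v,u,p@EX,p@EP))
    o=np.array(o); print(f,o[:,2].mean(),o[[0,-1]])
    if 't9' in f: print(o)
E
```

```text
pics/top1.png -0.07535878944944374 [[149.     371.114   -0.0715   0.6221]
 [212.     364.8032  -0.0746   0.4378]]
pics/t9.png -0.07506866664446665 [[149.     371.078   -0.0714   0.6221]
 [211.     363.6027  -0.0709   0.4402]]
[[149.     371.078   -0.0714   0.6221]
 [150.     374.4058  -0.0814   0.6204]
 [151.     372.3603  -0.0758   0.6167]
 [152.     372.3798  -0.0762   0.6138]
 [153.     372.2238  -0.0761   0.6108]
 [207.     365.7232  -0.0756   0.4524]
 [208.     365.6239  -0.0756   0.4495]
 [209.     365.0061  -0.0742   0.4465]
 [210.     364.6537  -0.0735   0.4435]
 [211.     363.6027  -0.0709   0.4402]]
```

>>> step_arm --increments '[{"grip": 0,"delta_pos": [0.0006,0.038,0],"twist": 0},{"grip": 0,"delta_pos": [0.0006,0.038,0],"twist": 0},{"grip": 0,"delta_pos": [0.0006,0.038,0],"twist": 0},{"grip": 0,"delta_pos": [0.0006,0.038,0],"twist": 0},{"grip": 0,"delta_pos": [0.0006,0.038,0],"twist": 0},{"grip": 0,"delta_pos": [0.0006,0.038,0],"twist": 0},{"grip": 0,"delta_pos": [0.0006,0.038,0],"twist": 0},{"grip": 0,"delta_pos": [0.0006,0.038,0],"twist": 0},{"grip": 0.4,"delta_pos": [0.0006,0.038,0],"twist": 0},{"grip": 0.85,"delta_pos": [0.0006,0.03,0.02],"twist": 0}]'

```text
clock: 23.82
position: [0.514, 0.1645, 0.1778]
ee_rot: [-0.472, -0.522, -0.476, 0.527]
contact_force: [-0.5, -0.1, -0.4]
width: 0.0233
```

>>> step_arm --increments '[{"grip": 0.85,"delta_pos": [0,0,0],"twist": 0},{"grip": 0.85,"delta_pos": [0,0,0],"twist": 0}]'

```text
clock: 23.98
position: [0.518, 0.1636, 0.1818]
ee_rot: [0.475, 0.524, 0.475, -0.524]
contact_force: [0.0, -0.2, -0.2]
width: 0.0481
```

```bash
python3 - <<'E'
from h import *
np.set_printoptions(precision=4,suppress=True)
d=wsave("pics/w10.png"); t=save("top","pics/t10.png"); print(d["s"]["position"])
for q in masks(d,(0,250,100,540))["block"][:2]:
    c=cv2.minAreaRect(q); print(c,[wonz(d,*p,.05)[:2] for p in cv2.boxPoints(c)], wonz(d,*c[0],.05))
for q in masks(t,(130,222,150,330))["block"][:2]:
    c=cv2.minAreaRect(q); print(c,onz(t,*c[0],.05))
for q in masks(t)["grey"]:
    c=cv2.minAreaRect(q); p=onz(t,*c[0],.036)[:2]; print("top",c,p,p@EX-SL,p@EP)
E
```

```text
[0.518  0.1636 0.1818]
((310.5, 54.5), (109.0, 61.0), 90.0) [array([0.5009, 0.2988]), array([0.5433, 0.2947]), array([0.5372, 0.2211]), array([0.4914, 0.2255])] [0.5184 0.2614 0.05  ]
((227.54998779296875, 174.6499786376953), (35.21391677856445, 15.839193344116211), 8.130102157592773) [0.5201 0.2704 0.05  ]
top ((370.6799621582031, 180.739990234375), (22.485998153686523, 49.073211669921875), 8.130102157592773) [ 0.5153 -0.1284] -0.002117593751116656 0.5254390941927669
```

View pics/w10.png

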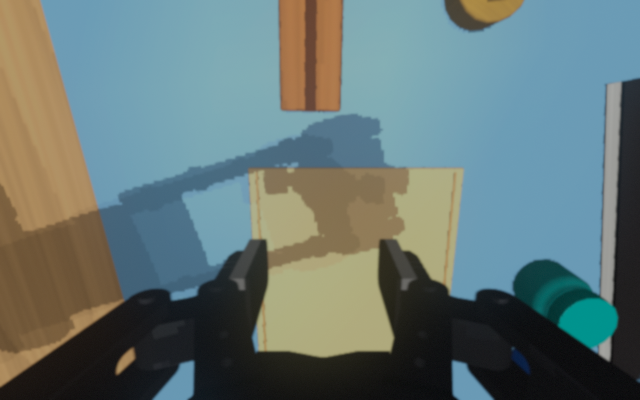

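>>> step_arm --increments '[{"grip": 0.85,"delta_pos": [0.0005,0.036,0],"twist": 0},{"grip": 0.85,"delta_pos": [0.0005,0.036,0],"twist": 0},{"grip": 0.85,"delta_pos": [0,0.0345,0],"twist": 0},{"grip": 0.85,"delta_pos": [0,0,-0.035],"twist": 0},{"grip": 0.85,"delta_pos": [0,0,-0.036],"twist": 0},{"grip": 0.85,"delta_pos": [0,0,-0.036],"twist": 0},{"grip": 0.85,"delta_pos": [0,0,-0.035],"twist": 0},{"grip": 0.85,"delta_pos": [0,0,-0.015],"twist": 0},{"grip": 0.85,"delta_pos": [0,0,-0.008],"twist": 0},{"grip": 0.85,"delta_pos": [0,0,0],"twist": 0}]'

```text
clock: 24.92
position: [0.5181, 0.2654, 0.0142]
ee_rot: [-0.472, -0.524, -0.474, 0.528]
contact_force: [-0.8, -1.2, 0.1]
width: 0.0722
```

>>> step_arm --increments '[{"grip": 0.35,"delta_pos": [0,0,0],"twist": 0},{"grip": 0.35,"delta_pos": [0,0,0],"twist": 0},{"grip": 0.35,"delta_pos": [0,0,0],"twist": 0},{"grip": 0.35,"delta_pos": [0,0,0],"twist": 0},{"grip": 0.35,"delta_pos": [0,0,0],"twist": 0},{"grip": 0.35,"delta_pos": [0,0,0],"twist": 0}]' --force 35

```text
clock: 25.42
position: [0.5209, 0.2675, 0.0183]
ee_rot: [0.474, 0.526, 0.473, -0.524]
contact_force: [0.3, -1.2, 6.2]
width: 0.0454
```

>>> step_arm --increments '[{"grip": 0.35,"delta_pos": [0,0,0.01],"twist": 0},{"grip": 0.35,"delta_pos": [0,0,0.025],"twist": 0},{"grip": 0.35,"delta_pos": [0,0,0.025],"twist": 0},{"grip": 0.35,"delta_pos": [0,0,0],"twist": 0},{"grip": 0.35,"delta_pos": [0,0,0],"twist": 0}]'

```text
clock: 25.83
position: [0.5206, 0.2678, 0.0784]
ee_rot: [0.474, 0.526, 0.473, -0.524]
contact_force: [-0.2, 0.9, -1.7]
width: 0.0458
```

>>> step_arm --increments '[{"grip": 0.35,"delta_pos": [0.0005,-0.02,0],"twist": 0},{"grip": 0.35,"delta_pos": [0.0005,-0.036,0],"twist": 0},{"grip": 0.35,"delta_pos": [0.0005,-0.036,0],"twist": 0},{"grip": 0.35,"delta_pos": [0.0005,-0.036,0],"twist": 0},{"grip": 0.35,"delta_pos": [0.0005,-0.036,0],"twist": 0},{"grip": 0.35,"delta_pos": [0.0005,-0.036,0],"twist": 0},{"grip": 0.35,"delta_pos": [0.0005,-0.036,0],"twist": 0},{"grip": 0.35,"delta_pos": [0.001,-0.03,0],"twist": 0},{"grip": 0.35,"delta_pos": [0,-0.015,0],"twist": 0},{"grip": 0.35,"delta_pos": [0,-0.0005,0],"twist": 0}]'

```text
clock: 26.67
position: [0.5232, -0.0172, 0.0754]
ee_rot: [-0.472, -0.525, -0.473, 0.527]
contact_force: [-0.1, 0.7, -0.5]
width: 0.0458
```

>>> step_arm --increments '[{"grip": 0.35,"delta_pos": [0,0,0],"twist": 0},{"grip": 0.35,"delta_pos": [0,0,0],"twist": 0}]'

```text
clock: 26.83
position: [0.5233, -0.0134, 0.0758]
ee_rot: [-0.473, -0.525, -0.474, 0.526]
contact_force: [-0.1, -0.2, -1.6]
width: 0.0456
```

```bash
python3 - <<'E'
from h import *
np.set_printoptions(precision=4,suppress=True)
t=save("top","pics/t11.png"); s=manip.get_state(); print(s["position"],s["contact_force"])
im=cv2.resize(t["img"][130:220,300:410,::-1],None,fx=6,fy=6,interpolation=cv2.INTER_CUBIC); cv2.imwrite("pics/c11.png",im)
E
```

```text
[ 0.5235 -0.013   0.076 ] [-0.659  -0.5921 -1.9202]
```

View pics/c11.png

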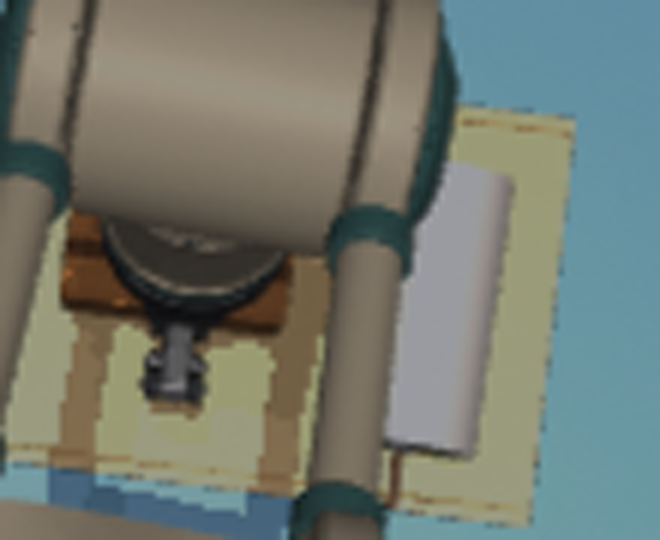

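The crop shows the gripped block at (62–290, 210–330), still about 36 mm short of the roller (edge near x≈400). That matches my commanded sum, which was 30 mm less than planned.

>>> step_arm --increments '[{"grip": 0.35,"delta_pos": [0.0005,-0.015,0],"twist": 0},{"grip": 0.35,"delta_pos": [0.0005,-0.012,0],"twist": 0},{"grip": 0.35,"delta_pos": [0,-0.003,0],"twist": 0},{"grip": 0.35,"delta_pos": [0,0,0],"twist": 0},{"grip": 0.35,"delta_pos": [0,0,-0.025],"twist": 0},{"grip": 0.35,"delta_pos": [0,0,-0.02],"twist": 0},{"grip": 0.35,"delta_pos": [0,0,-0.008],"twist": 0},{"grip": 0.35,"delta_pos": [0,0,0],"twist": 0},{"grip": 0.35,"delta_pos": [0,0,0],"twist": 0}]'

```text
clock: 27.63
position: [0.5252, -0.0437, 0.0236]
ee_rot: [0.473, 0.525, 0.474, -0.525]
contact_force: [1.8, -0.9, -1.8]
width: 0.0453
```

>>> step_arm --increments '[{"grip": 0.35,"delta_pos": [0,0,-0.001],"twist": 0},{"grip": 0.35,"delta_pos": [0,0,-0.0007],"twist": 0},{"grip": 0.35,"delta_pos": [0,0,0],"twist": 0}]'

```text
clock: 27.88
position: [0.5254, -0.0441, 0.0222]
ee_rot: [0.474, 0.525, 0.473, -0.525]
contact_force: [0.0, -0.4, -2.0]
width: 0.0454
```

>>> step_arm --increments '[{"grip": 0.35,"delta_pos": [0,0,-0.001],"twist": 0},{"grip": 0.35,"delta_pos": [0,0,-0.0007],"twist": 0},{"grip": 0.35,"delta_pos": [0,0,0],"twist": 0}]'

```text
clock: 28.13
position: [0.5254, -0.0442, 0.0218]
ee_rot: [0.474, 0.526, 0.473, -0.525]
contact_force: [-2.2, -0.2, 9.8]
width: 0.0455
```

>>> step_arm --increments '[{"grip": 0.35,"delta_pos": [0,0,0.0006],"twist": 0},{"grip": 0.6,"delta_pos": [0,0,0],"twist": 0},{"grip": 0.8,"delta_pos": [0,0,0],"twist": 0},{"grip": 0.8,"delta_pos": [0,0,0],"twist": 0},{"grip": 0.8,"delta_pos": [0,0,0.015],"twist": 0},{"grip": 0.8,"delta_pos": [0,0,0.035],"twist": 0},{"grip": 0.8,"delta_pos": [0,0,0.035],"twist": 0},{"grip": 0.8,"delta_pos": [0,0,0.035],"twist": 0}]'

```text
clock: 28.8
position: [0.5247, -0.0441, 0.1416]
ee_rot: [-0.473, -0.525, -0.474, 0.526]
contact_force: [-0.2, 0.5, -0.1]
width: 0.0684
```

>>> step_arm --increments '[{"grip": 0.8,"delta_pos": [0,0.037,0.01],"twist": 0},{"grip": 0.8,"delta_pos": [0,0.037,0],"twist": 0},{"grip": 0.8,"delta_pos": [0,0.037,0],"twist": 0},{"grip": 0.8,"delta_pos": [0,0.037,0],"twist": 0},{"grip": 0.8,"delta_pos": [0,0.037,0],"twist": 0},{"grip": 0.8,"delta_pos": [0,0.037,0],"twist": 0},{"grip": 0.8,"delta_pos": [0,0.037,0],"twist": 0},{"grip": 0.8,"delta_pos": [0,0.037,0],"twist": 0},{"grip": 0.8,"delta_pos": [0,0,0],"twist": 0}]'

```text
clock: 29.55
position: [0.5251, 0.2583, 0.1506]
ee_rot: [0.474, 0.526, 0.476, -0.523]
contact_force: [0.3, -0.4, -0.7]
width: 0.0681
```

```bash
python3 - <<'E'
from h import *
np.set_printoptions(precision=4,suppress=True)
t=save("top","pics/t12.png"); s=manip.get_state(); print(s["clock"],s["position"])
im=cv2.resize(t["img"][110:230,280:500,::-1],None,fx=3.6,fy=3.6,interpolation=cv2.INTER_CUBIC); cv2.imwrite("pics/c12.png",im)
for k,z in(("grey",.036),("block",.054)):
    for q in masks(t)[k]:
        c=cv2.minAreaRect(q); p=onz(t,*c[0],z)[:2]; print(k,c,p,p@EX,p@EP)
E
```

```text
29.6 [0.5249 0.2551 0.1504]
grey ((370.6100158691406, 180.72999572753906), (22.627416610717773, 49.073211669921875), 8.130102157592773) [ 0.5153 -0.1282] -0.07701963466997724 0.5254426947109059
block ((339.9693298339844, 175.23512268066406), (35.78384017944336, 16.253623962402344), 7.4314093589782715) [ 0.5262 -0.0411] 0.010777472248925578 0.5276763425604551
```

View pics/c12.png

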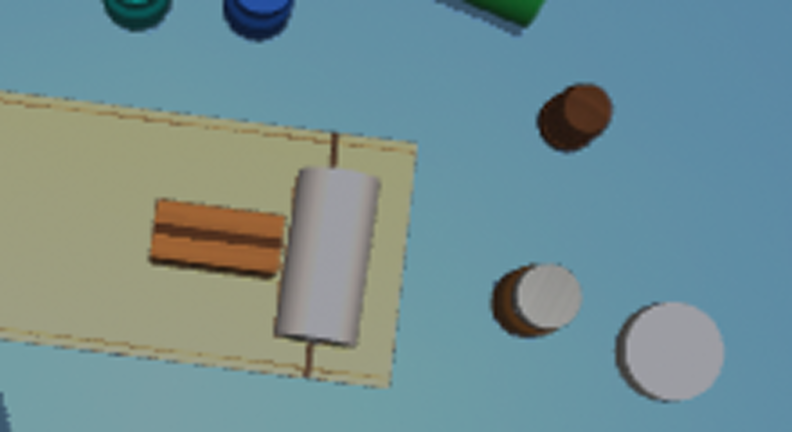

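The crop shows the block's right end at (282,243) facing the roller's middle with a small gap. The line stubs at (334,150) and (309,360) line up with the roller axis, and the jar stands at (537,300) on the bench.

```bash
python3 -c "
from rig import manip
print(manip.sign_off())"
```

```text
the job is handed in; nothing more can be done
None
```

I finished the job and handed it in at about 29.6 s of the 72 s allowed; no verdict was reported.

**What I did:** I set the jar upright on the bench to the right and the block on the bench to the left. I then rolled the roller to the line with seven light strokes of the closed fingertips on its top. Finally I laid the block flat on the leather as a chock, on the side the roller came from.

**Last checks:**
- **Roller on the line:** its axis sits about 1.3 mm (wrist camera) to 1.9 mm (top camera) past the line. The cameras disagree by about as much as the calibration error, so I left it.
- **Roller angle:** the wrist camera showed it about 1.7° off square to the lane. It started off square too, and I did not correct it.
- **Roller not shoved:** it did not move measurably while the block was being placed.
- **Block:** its end is about 6 mm from the roller and about 2 mm off the roller's middle.
- **Jar and the rest:** the jar is upright. The bystanders and look-alikes in the final picture looked undisturbed, but that picture did not cover the spool or the brass weight. The arm was clear of everything.

**Forces:** the fingertips reached 23 N on the roller at one touch-down, more than intended but under the 40 N limit. I eased it to about 14 N before that last stroke.

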